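# Load a steriliser cassette from the sloped bin

### The arm

A 6-joint arm with a two-finger parallel gripper is mounted at the origin on the work surface. World frame = base frame: x ahead of the robot, y to its left, z up, the work surface at z = 0. Lengths are in m, angles in rad, forces in N, time in s.
With the tool pointing down it reaches from about 0.275 to 0.825 m from the base axis. Payload 4.9 kg.
Tool frame: the origin (TCP) lies midway between the tips of the shut fingers; the grasp point (between the pads) lies 19 mm behind it (bot.grip_depth is the distance from the TCP to the grasp point, in m); z points along the fingers, y is the line along which they close (so a half turn about z gives the same grasp; the last joint's range is limited). The gripper opens to 85 mm and grips with 20 to 120 N. Pads are 22 mm wide; open, the fingers measure 114 mm over their backs; the gripper's body (76 mm by 85 mm) begins 54 mm behind the grasp point. The pads swing forward as they close: fully open they stand 13 mm farther back than shut.
Start: joints at [1.208, 0.326, -0.193, 1.052, 0, 1.437], TCP at [0.125, 0.536, 0.231] pointing down, gripper open.
Joint ranges: [-2.65, 2.65], [-0.97, 1.79], [-1.3, 1.35], [-1.93, 2.1], [-1.47, 1.37], [-3.14, 3.14]. Speed limits (rad/s): [2.57, 2.57, 3.14, 3.14, 3.14, 3.14].

### API

Orientations are given as a unit quaternion [w, x, y, z].
In Python, from cell import bot gives the robot as it stands. Calls block until the motion is done:
- bot.move_pose(position, orientation): joint-space move of the TCP to a pose.
- bot.move_linear(position, speed=0.15, rotation=None, until_force=None): straight line of the TCP; rotation=None keeps the orientation; speed is the mean speed in m/s. With until_force (N) it stops when the force on the tool has changed by that much, and returns True; else False.
- bot.goto_joints(angles): joint-space move.
- bot.set_gripper(opening, grasp_force=None): opening from 0.0 (shut) to 1.0 (fully open); grasp_force is the grip in N (None keeps the last); returns when the fingers have stopped.
- bot.wait(seconds).
- bot.solve_ik(position, orientation): joint angles nearest the present ones, or None.
- bot.camera(name): name is "scene" or "side" or "wrist"; returns the picture (480x640x3 uint8, red, green, blue); there is no depth.
- bot.calibration(name): a dict with "mtx" (3x3 intrinsics, pixels), "k1" (the pictures are not rectified: a ray, as slopes to the right and down, at radius r is drawn at 1 + k1 r^2 times it, then the intrinsics apply), "extrinsics" (4x4, takes a point from world to camera coordinates); the wrist camera has in their place "hand_eye" (4x4, takes a point from camera to tool coordinates, whose origin is the TCP and whose axes are the flange's). Camera axes: x right, y down, z forward; pixel columns grow to the right and rows downward; lengths in m; the calibration is good to about 2 mm. A picture is of the moment at which its call begins: read the wrist's pose just before it. calibration takes no time and is no camera call.
A pose or a line that the arm cannot do raises bot.PlanningError and nothing moves.
- bot.close_job(): hands the job in; it is judged then, once.
Trained networks look in the newest picture that a camera, given by its name, has taken for a name from the list of things; names that differ only in an ending like _2 or _b are one class to them, and where a whole thing is asked for, a point or a joint stands for the part that bears it (a point fixed in the world has none). Each returns a list of dicts, best first, with "confidence" (0 to 1); they miss things now and then, are a little off and sometimes report something else, mostly with a low value. They report only what shows in the picture. A call takes as long as a camera call.
- bot.search_frame(camera, thing): "bbox" ([left, top, width, height] in pixels, round what is visible of it).
Readings, each from a call of its own:
- bot.read_clock(): time.
- bot.read_joint_positions(): joint angles.
- bot.read_joint_vel(): joint speeds.
- bot.read_joint_efforts(): joint torques, N m.
- bot.read_position(): TCP position.
- bot.read_tool_rot(): TCP orientation.
- bot.read_ft_force(): force on the tool from outside, world axes, zero at the start.
- bot.read_moment(): the same for the moment, N m.
- bot.read_gripper_width(): opening from 0.0 (shut) to 1.0 (fully open).
- bot.read_finger_force(): force on a finger pad.
Only numpy, scipy, OpenCV 4.12 (cv2) and the standard library are available. Lean on these libraries where they do the work, as an engineer would, in place of code of your own. Each camera call takes 0.05 s, during which the arm holds its last target. There are 200 camera calls.

### The job

Load the steriliser cassette: take the steel grip out of the sloped bin and lay it in the cassette's two-rail cradle, then lay the black spacer in the cradle behind it, between the grip and the blue retaining bar. Then slide the blue bar along until it presses the two parts end to end, firmly but gently, against the sprung red stop, and leave it there, snug. Leave the gold grip and the bottles alone.

Things in the scene. Friction and masses are not known exactly. Their poses are not given: they have to be found in the camera images.
- bin: Grey plastic sloped bin on a low stand, fixed. Origin: on the table under its middle; x level, towards its high end; y across its three compartments (centred at y = -100, 0, 100 mm, each 144 mm long). Its floor rises 30 deg towards +x. In each, a part lies on two rails pointing up the slope, its axis 27 mm off the floor, its low end against the lip.
- bin_lip (a point): Foot of the bin's lip inside the middle compartment, on the sloped floor: bin x = -75, z = 30 mm. Axes as the bin's. Measured square to the slope, the lip is 40 mm high, the dividers 14 mm, the outer side walls 42 mm.
- shield (a point): Middle of the upper edge of the bin's clear dust shield, a 4 mm pane across all compartments, 118 mm up the slope from the lip. It stands square to the sloped floor, from 50 to 130 mm off it, so it leans out over the parts: a gripper must come in, and lift out, square to the slope (tilted 30 deg, pointing down and towards the bin's +x). Axes as the bin's.
- grip: The steel grip: a bright steel cylinder with thin dark grooves, 32 mm in diameter, 110 mm long, about 0.16 kg, loose in one of the bin's compartments (which one varies). Origin: centre of its low end face; x runs along its axis towards its other end. The ends are alike.
- grip_mid (a point): Middle of the steel grip, on its axis.
- spacer: The spacer: a black plastic cylinder with one grey band, 32 mm in diameter, 60 mm long, about 0.06 kg, loose in one of the bin's compartments. Origin: centre of its low end face; x runs along its axis towards its other end. The ends are alike.
- spacer_mid (a point): Middle of the spacer, on its axis.
- gold_grip: A gold-coloured grip, 32 mm in diameter, 110 mm long, in the remaining compartment; to be left where it is. Origin: centre of its low end face; x along its axis.
- cassette: Aluminium steriliser cassette, fixed: a tray 360 (x) by 170 (y) mm, walls 20 mm high. Origin: centre of its underside; x runs along the cradle from the blue bar to the red stop, z up. The cradle: two thin full-length rails, tops 21.5 mm up, 10 to 13 mm either side of y = 0; the tray floor is under 5 mm up.
- cradle (a point): Point above the cassette's origin at the axis of a part lying in the cradle (34 mm up). Parts slide along the cradle when pushed. Axes as the cassette's. The red stop (60 mm wide, 54 mm high) near the +x end is fixed at a new place each time, NOT reported: its pad's face is somewhere at x = 97 to 142 mm. The pad is sprung: gives up to 8 mm, 1.2 N per mm.
- bar: Blue retaining bar, upright across the cradle; slides along the cassette's x, stays where left (friction about 4 N). Origin: on its pushing face (towards the stop), y = 0, level with the tray's underside; axes as the cassette's. The face starts at cassette x = -135 to -120 mm and can travel to -5 mm. Firm pressing means some 8 N on the parts, never over 35 N.
- bar_fin (a point): Where to pinch the bar: centre of its upright fin, 6 mm behind the pushing face and 83 mm above the tray's underside. The fin is 12 mm thick along x, 36 mm wide, from 60 to 97 mm up; below it the bar is a plate 8 mm thick, 44 mm wide. Axes as the cassette's.
- ink_red: Red ink bottle, 38 mm in diameter, 110 mm tall, loose; leave it. Origin: centre of its underside.
- ink_green: Green ink bottle, 38 mm in diameter, 110 mm tall, loose; leave it. Origin: centre of its underside.
- wash: White wash bottle, 56 mm in diameter, 150 mm tall, loose; leave it. Origin: centre of its underside.

How it is judged:
On the way, in this order (a step that is already met when the one before it is completed fails the run):
1. the steel grip lies in the cradle, let go (x of grip_mid in the frame of cassette between -0.07 and 0.092 m and y of grip_mid in the frame of cassette between -0.007 and 0.007 m and z of grip_mid in the frame of cassette between 0.028 and 0.04 m and angle between the x axis of grip and the x axis of cassette, either way round below 0.12 rad and contact force between the fingers and grip below 0.3 N and linear speed of grip below 0.02 m/s), for 0.2 s.
2. the spacer lies in the cradle between grip and bar, let go (x of spacer_mid in the frame of cassette between -0.11 and 0.01 m and y of spacer_mid in the frame of cassette between -0.007 and 0.007 m and z of spacer_mid in the frame of cassette between 0.028 and 0.04 m and angle between the x axis of each of spacer, grip and the x axis of cassette, either way round below 0.12 rad and x of grip_mid in the frame of cassette between -0.02 and 0.1 m and y of grip_mid in the frame of cassette between -0.007 and 0.007 m and z of grip_mid in the frame of cassette between 0.028 and 0.04 m and contact force between the fingers and spacer below 0.3 N and linear speed of spacer below 0.02 m/s), for 0.2 s.
3. the bar presses the stack against the stop with more than 4 N (contact force between bar and spacer above 4 N), for 0.15 s.
At the end, for the whole second after the job is handed in: Grip and spacer lie in the cradle (axis within 7 mm sideways, 6 mm in height, 0.12 rad), touching end to end and touching the bar (gaps under 4 mm), the spacer on the bar's side, the bar still bearing on the spacer (over 0.5 N), all at rest and released (x of spacer_mid in the frame of cassette between -0.08 and 0.03 m and y of spacer_mid in the frame of cassette between -0.007 and 0.007 m and z of spacer_mid in the frame of cassette between 0.028 and 0.04 m and angle between the x axis of each of spacer, grip and the x axis of cassette, either way round below 0.12 rad and x of grip_mid in the frame of cassette between 0 and 0.115 m and y of grip_mid in the frame of cassette between -0.007 and 0.007 m and z of grip_mid in the frame of cassette between 0.028 and 0.04 m and distance between grip_mid and spacer_mid below 0.089 m and x of spacer_mid in the frame of bar between 0.026 and 0.034 m and contact force between bar and spacer above 0.5 N and linear speed of each of grip, spacer below 0.02 m/s).
It fails at once if the bar crushed the stack (over 35 N) (contact force between bar and spacer above 35 N).
It fails at once if the gold grip was moved by more than 20 mm (distance of gold_grip from where it was at the start of the episode above 0.02 m).
It fails at once if the ink_red bottle was moved by more than 20 mm (distance of ink_red from where it was at the start of the episode above 0.02 m).
It fails at once if the ink_green bottle was moved by more than 20 mm (distance of ink_green from where it was at the start of the episode above 0.02 m).
It fails at once if the wash bottle was moved by more than 20 mm (distance of wash from where it was at the start of the episode above 0.02 m).
It also fails if it takes over 72 s, if anything falls off the work surface, if the arm or the gripper's body presses on something with over 40 N, if the wrist force passes 120 N, or if a joint passes its speed limit or range.

## Working session

There is one attempt and no reset: what is moved stays moved. The work goes in short steps, each a Python script; the robot and the scene stay as the last script left them, time stands still between calls to the robot, and variables do not carry over. Pictures are saved under pics/ and viewed, at most 10 in all, crops included, and the job is handed in when it is done.

```bash
ls; mkdir -p pics; python3 - <<'E'
from cell import bot
import cv2, numpy as np
np.set_printoptions(precision=4,suppress=True)
ims=[]
for c in ["scene","side"]:
    im=bot.camera(c); cv2.imwrite(f"pics/{c}0.png",im[:,:,::-1]); 
    k=bot.calibration(c); print(c,k["mtx"].tolist(),k["k1"],k["extrinsics"].tolist())
    for t in ["bin","grip","spacer","gold_grip","cassette","bar","ink_red","ink_green","wash"]:
        r=bot.search_frame(c,t); print(t,[( [round(v) for v in d["bbox"]],round(d["confidence"],2)) for d in r[:2]])
print(bot.calibration("wrist")); print(bot.read_clock())
E
```

```text
pics
scene [[436.0501124726453, 0.0, 317.659744739008], [0.0, 436.0501124726453, 234.5539549397845], [0.0, 0.0, 1.0]] -0.09988453571674338 [[0.11291566087064124, 0.993602633703628, 0.001964644334402057, -0.14781271874718702], [0.5201079916913937, -0.05742147661817549, -0.8521680884671368, -0.18693501837159449], [-0.8466036442804221, 0.0972449501012916, -0.5232644543353826, 1.515042052800581], [0.0, 0.0, 0.0, 1.0]]
bin [([125, 234, 164, 85], 0.69), ([309, 169, 131, 96], 0.67)]
grip [([361, 202, 25, 34], 0.81), ([307, 168, 133, 95], 0.18)]
spacer [([338, 222, 18, 21], 0.79)]
gold_grip [([397, 195, 28, 32], 0.86)]
cassette [([126, 230, 162, 92], 0.78), ([251, 232, 18, 45], 0.58)]
bar [([248, 233, 21, 46], 0.77)]
ink_red [([245, 286, 22, 50], 0.76)]
ink_green [([287, 302, 19, 46], 0.74)]
wash [([180, 294, 36, 77], 0.59), ([364, 199, 24, 40], 0.41)]
side [[543.054778168865, 0.0, 316.7599607578998], [0.0, 543.054778168865, 246.1023486019685], [0.0, 0.0, 1.0]] -0.15741209183184693 [[-0.9555931169988958, -0.2941388159185885, -0.018004213794145456, 0.6097970812643537], [-0.19842790521997383, 
[... 259 characters left out ...]
 24], 0.63), ([278, 203, 19, 42], 0.28)]
gold_grip [([344, 396, 68, 29], 0.64), ([347, 302, 35, 26], 0.56)]
cassette [([342, 166, 76, 111], 0.84), ([342, 346, 42, 26], 0.21)]
bar [([354, 229, 54, 30], 0.85), ([247, 222, 15, 44], 0.21)]
ink_red [([280, 202, 16, 44], 0.76)]
ink_green [([335, 243, 102, 212], 0.26)]
wash [([260, 153, 26, 61], 0.74)]
{'mtx': array([[432.9056,   0.    , 318.1896],
       [  0.    , 432.9056, 245.506 ],
       [  0.    ,   0.    ,   1.    ]]), 'k1': -0.10177714130640887, 'hand_eye': array([[-0.    , -0.9606, -0.2779,  0.0721],
       [ 1.    ,  0.    , -0.0003,  0.0006],
       [ 0.0003, -0.2779,  0.9606, -0.1432],
       [ 0.    ,  0.    ,  0.    ,  1.    ]])}
1.0
```

View pics/scene0.png

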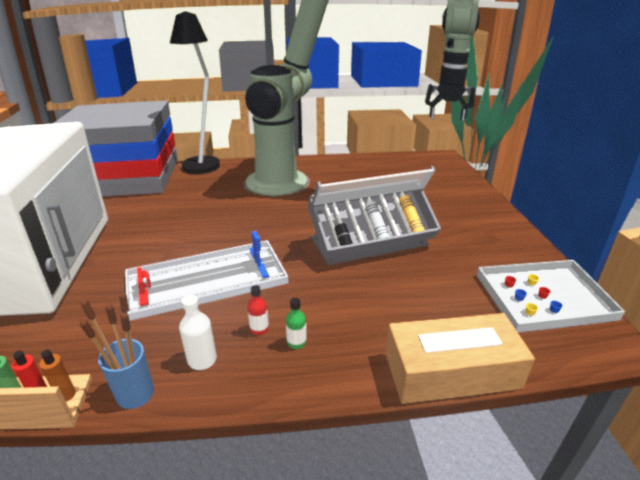

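View pics/side0.png

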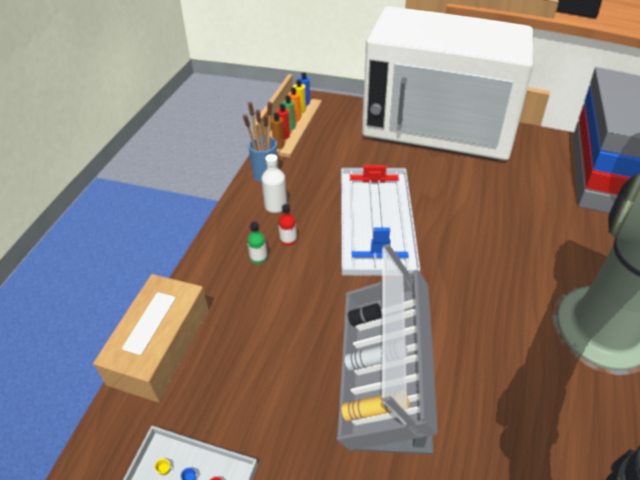

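The scene view shows, from left to right, the black spacer (342,233), the steel grip (375,219) and the gold grip (412,212). The bin's high end faces the robot. The cassette spans (126–287, 244–314), with the blue bar at (258,256) and the red stop at (143,287). The side view agrees.

```bash
cat > h.py <<'E'
from cell import bot
import cv2, numpy as np
from scipy.spatial.transform import Rotation as R
from scipy.optimize import least_squares
np.set_printoptions(precision=4,suppress=True)
def quat(M): return R.from_matrix(M).as_quat(scalar_first=True)
def tool_T():
    T=np.eye(4); T[:3,3]=bot.read_position(); T[:3,:3]=R.from_quat(bot.read_tool_rot(),scalar_first=True).as_matrix(); return T
def cam(name,T=None):
    """K, k1, world->camera"""
    k=bot.calibration(name)
    E=np.linalg.inv(T@k["hand_eye"]) if name=="wrist" else np.array(k["extrinsics"])
    return np.array(k["mtx"]),k["k1"],E
def project(c,P):
    K,k1,E=c; P=np.atleast_2d(P); q=P@E[:3,:3].T+E[:3,3]; s=q[:,:2]/q[:,2:]
    s=s*(1+k1*(s**2).sum(1,keepdims=True)); return s*[K[0,0],K[1,1]]+K[:2,2]
def ray(c,uv):
    K,k1,E=c; s=cv2.undistortPoints(np.array([[uv]],float),K,np.array([k1,0,0,0.]))[0,0]
    d=E[:3,:3].T@np.r_[s,1]; return -E[:3,:3].T@E[:3,3], d/np.linalg.norm(d)
def on_z(c,uv,z):
    o,d=ray(c,uv); return o+d*(z-o[2])/d[2]
def tri(rays):
    A=sum(np.eye(3)-np.outer(d,d) for o,d in rays); b=sum((np.eye(3)-np.outer(d,d))@o for o,d in rays)
    return np.linalg.solve(A,b)
def frame(xy,yaw):
    T=np.eye(4); T[:3,:3]=R.from_euler("z",yaw).as_matrix(); T[:2,3]=xy; return T
def ap(T,P): return np.asarray(P)@T[:3,:3].T+T[:3,3]
E
python3 - <<'E'
from h import *
S,D=cam("scene"),cam("side")
for n,a,b in [("grip",(373.5,219),(375.5,358.5)),("spacer",(347,232.5),(366,315)),("gold",(411,211),(378,410.5)),("red",(256,311),(288,224)),]:
    p=tri([ray(S,a),ray(D,b)]); print(n,p, project(S,p)-a,project(D,p)-b)
for z,c,pts in [(0.02,S,[(126,266),(133,314),(287,280),(270,244)]),(0.02,D,[(341,168),(407,168),(342,274),(418,272)])]:
    print(np.array([on_z(c,p,z) for p in pts]))
print("green,wash",on_z(S,(296,345),0),on_z(S,(200,365),0),on_z(S,(258,332),0))
E
```

```text
grip [0.4474 0.2465 0.0804] [[1.6826 1.1895]] [[ 1.9333 -2.2445]]
spacer [0.4904 0.1633 0.0771] [[-0.9613 -0.7482]] [[-1.0077  1.217 ]]
gold [0.421  0.3511 0.0857] [[0.6918 0.432 ]] [[ 0.8948 -0.9443]]
red [ 0.7265 -0.0601  0.0507] [[-1.0181 -0.8542]] [[-0.7038  0.9178]]
[[ 0.4983 -0.3803  0.02  ]
 [ 0.6788 -0.3202  0.02  ]
 [ 0.5945  0.0101  0.02  ]
 [ 0.4366 -0.0256  0.02  ]]
[[ 0.6743 -0.3384  0.02  ]
 [ 0.505  -0.3877  0.02  ]
 [ 0.5731  0.0235  0.02  ]
 [ 0.4148 -0.0281  0.02  ]]
green,wash [0.7808 0.017  0.    ] [ 0.8144 -0.1673  0.    ] [ 0.7364 -0.0578  0.    ]
```

```bash
cat >> h.py <<'E'
a=np.radians(30); Rs=np.array([[-np.cos(a),0,np.sin(a)],[0,1,0],[-np.sin(a),0,-np.cos(a)]])  # tool axes in bin frame, square to slope
def slope(s,y,h): # point in bin frame from distance up slope, y, height off floor
    return np.array([-.075+s*np.cos(a)-h*np.sin(a), y, .030+s*np.sin(a)+h*np.cos(a)])
E
python3 - <<'E'
from h import *
yaw=np.radians(-166); g0=np.array([.447,.2465,.0804])
o=g0[:2]-(frame([0,0],yaw)[:3,:3]@slope(.055,0,.027))[:2]
B=frame(o,yaw); M=B[:3,:3]@Rs
p=ap(B,slope(.055,0,.027+.15))
print(o,p,bot.solve_ik(p,quat(M)), bot.solve_ik(ap(B,slope(.05,0,.01)),quat(M)), bot.solve_ik(ap(B,slope(.03,.1,.01)),quat(M)))
Ty=np.radians(-76.6)
for yy in (Ty,Ty+np.pi):
    Z=frame([0,0],yy)[:3,:3]@np.diag([1,-1,-1.])
    for x in (.03,-.06): print(bot.solve_ik(ap(frame([.546,-.181],Ty),[x,0,.016]),quat(Z)))
bot.move_pose(p,quat(M)); T=tool_T(); im=bot.camera("wrist"); cv2.imwrite("pics/w1.png",im[:,:,::-1]); np.save("T1.npy",T); np.save("B0.npy",B)
for t in ["grip","spacer","gold_grip"]: print(t,[([round(v,1) for v in d["bbox"]],round(d["confidence"],2)) for d in bot.search_frame("wrist",t)[:2]])
c=cam("wrist",T)
for y in (-.1,0,.1): print(project(c,ap(B,[slope(0,y,.027),slope(.11,y,.027),slope(0,y-.05,.04),slope(.144,y+.05,0)])).round().tolist())
print(bot.read_clock())
E
```

```text
[0.4073 0.2366] [0.5198 0.2646 0.2108] [ 0.3236  0.8558  0.5237  1.7609  0.0396 -3.0729] [ 0.3333  0.8154  0.0475  1.3248  0.0444 -3.0645] [ 0.1795  0.8348  0.0588  1.3175 -0.0324  3.0855]
[-0.488   0.6204 -0.3302  0.6202  0.     -2.2927]
[-0.3617  0.5572 -0.458   0.5556  0.     -2.1664]
[-0.488   0.6204 -0.3302  0.6202  0.      0.8489]
[-0.3617  0.5572 -0.458   0.5556  0.      0.9752]
grip [([293.2, 143.8, 55.1, 165.2], 0.69)]
spacer [([437.4, 146.2, 59.3, 92.2], 0.7)]
gold_grip [([143.0, 135.9, 59.7, 167.4], 0.76)]
[[171.0, 144.0], [185.0, 297.0], [91.0, 147.0], [259.0, 323.0]]
[[320.0, 143.0], [320.0, 297.0], [242.0, 145.0], [381.0, 323.0]]
[[469.0, 145.0], [456.0, 297.0], [399.0, 145.0], [501.0, 321.0]]
4.9417
```

View pics/w1.png

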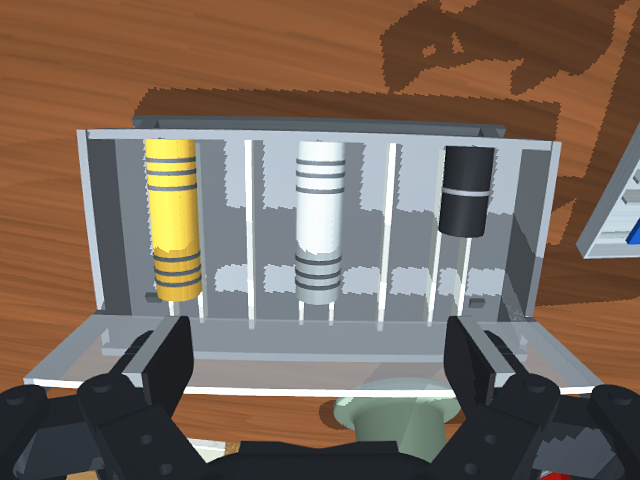

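The wrist view shows gold (171,140)→(180,300), steel (320,141)→(319,302) and spacer (469,147)→(462,237). The prediction is within 5 px, with about 1° of yaw left over. I'll refine the bin pose and then look over the cassette.

```bash
python3 - <<'E'
from h import *
T=np.load("T1.npy"); B0=np.load("B0.npy"); c=cam("wrist",T)
P=[slope(0,-.1,.027),slope(.11,-.1,.027),slope(0,0,.027),slope(.11,0,.027),slope(0,.1,.027),slope(.06,.1,.027)]
P=np.array(P); uv=np.array([(171,141),(180,299),(320.5,142.5),(319,300),(469,147.5),(462.5,236)])
f=lambda q:(project(c,ap(frame(q[:2],q[2]),P))-uv).ravel()
r=least_squares(f,[B0[0,3],B0[1,3],np.radians(-166)]); q=r.x; print(q[:2],np.degrees(q[2]),r.fun.reshape(-1,2))
B=frame(q[:2],q[2]); np.save("B.npy",B)
S,D=cam("scene"),cam("side"); m=ap(B,slope(.055,0,.027)); print(m,project(S,m),project(D,m), "expect (373.5,219),(375.5,358.5)")
# view over cassette
Ty=np.radians(-76.6); C0=frame([.546,-.181],Ty); M=C0[:3,:3]@np.diag([-1,1,-1.])
p=ap(C0,[-.05,0,.33])
if bot.solve_ik(p,quat(M)) is None: p=ap(C0,[-.05,0,.27]); print("low")
bot.move_pose(p,quat(M)); T=tool_T(); np.save("T2.npy",T); im=bot.camera("wrist"); cv2.imwrite("pics/w2.png",im[:,:,::-1])
for t in ["cassette","bar"]: print(t,[([round(v,1) for v in d["bbox"]],round(d["confidence"],2)) for d in bot.search_frame("wrist",t)[:2]])
c=cam("wrist",T)
print(project(c,ap(C0,[[-.18,.085,.02],[-.18,-.085,.02],[.18,.085,.02],[.18,-.085,.02]])).round(), bot.read_joint_positions(),bot.read_clock())
E
```

```text
[0.4064 0.2378] -167.218671111412 [[ 0.4968  1.5999]
 [ 2.1326 -3.4018]
 [ 0.629   1.6223]
 [-0.9605 -2.0867]
 [ 0.0551  0.6577]
 [-2.3345 -1.9893]]
[0.4462 0.2468 0.0809] [[375.2164 219.7932]] [[378.0288 356.387 ]] expect (373.5,219),(375.5,358.5)
cassette [([221.2, 60.2, 174.6, 325.5], 0.83)]
bar [([247.9, 102.4, 126.5, 20.1], 0.56)]
[[405.  62.]
 [234.  62.]
 [389. 380.]
 [249. 380.]] [-0.3766  0.2839 -0.0005  1.2866  0.      0.96  ] 8.45
```

View pics/w2.png

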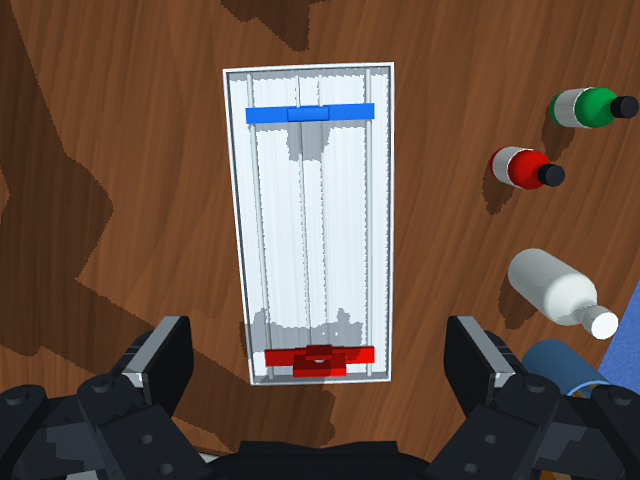

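The cassette rim corners are at (223,70), (393,63), (391,381) and (252,384). The bar fin top is at (288–329, 107–121) and the red stop's plate starts at row ~349. The frame needs about 1.5° of yaw and a few mm of shift, so I'll fit it and then pick up the grip.

```bash
python3 - <<'E'
from h import *
T=np.load("T2.npy"); c=cam("wrist",T)
P=np.array([[-.18,-.085,.02],[-.18,.085,.02],[.18,.085,.02],[.18,-.085,.02]]); uv=np.array([(223,70),(393.5,63),(391,381),(252,384)])
f=lambda q:(project(c,ap(frame(q[:2],q[2]),P))-uv).ravel()
r=least_squares(f,[.546,-.181,np.radians(-76.6)]); q=r.x; C=frame(q[:2],q[2]); np.save("C.npy",C)
print(q[:2],np.degrees(q[2]),r.fun.reshape(-1,2))
iC=np.linalg.inv(C); S,D=cam("scene"),cam("side")
print("rails",[ap(iC,on_z(c,u,.0215)) for u in [(300,140),(306,300),(322,140),(326,300)]])
print("fin top corners",[ap(iC,on_z(c,u,.097)) for u in [(288,108),(329,107),(288,121.5),(329,121)]])
print("stop",[ap(iC,on_z(c,u,.054)) for u in [(306,347),(332,346),(306,360)]])
print("scene/side rim",project(S,ap(C,P)).round(),project(D,ap(C,P)).round())
# pick grip
B=np.load("B.npy"); M=B[:3,:3]@Rs
bot.set_gripper(.65,60)
bot.move_pose(ap(B,slope(.05,0,.12)),quat(M)); print(bot.read_clock())
hit=bot.move_linear(ap(B,slope(.05,0,.030-bot.grip_depth)),speed=.12,until_force=12); print("hit",hit,ap(np.linalg.inv(B),bot.read_position()))
bot.set_gripper(0,60); print(bot.read_gripper_width(),bot.read_finger_force(),bot.read_ft_force())
bot.move_linear(ap(B,slope(.05,0,.19)),speed=.2); print(bot.read_gripper_width(),bot.read_finger_force(),bot.read_clock(),bot.read_joint_positions())
T=tool_T(); np.save("T3.npy",T); cv2.imwrite("pics/w3.png",bot.camera("wrist")[:,:,::-1])
for t in ["grip"]: print(t,[([round(v,1) for v in d["bbox"]],round(d["confidence"],2)) for d in bot.search_frame("wrist",t)[:2]])
E
```

```text
[ 0.5426 -0.1857] -74.4070639768627 [[-0.1619 -0.2769]
 [ 0.3983 -0.3846]
 [ 0.0938 -0.2253]
 [-0.4026  1.2783]]
rails [array([-0.1075, -0.0113,  0.0215]), array([ 0.0687, -0.0132,  0.0215]), array([-0.1067,  0.0111,  0.0215]), array([0.0695, 0.0093, 0.0215])]
fin top corners [array([-0.1373, -0.0168,  0.097 ]), array([-0.1368,  0.0174,  0.097 ]), array([-0.1263, -0.0174,  0.097 ]), array([-0.1254,  0.0171,  0.097 ])]
stop [array([ 0.1102, -0.0143,  0.054 ]), array([0.11 , 0.014, 0.054]), array([ 0.1263, -0.015 ,  0.054 ])]
scene/side rim [[266. 239.]
 [287. 275.]
 [126. 313.]
 [124. 269.]] [[420. 270.]
 [342. 269.]
 [341. 169.]
 [405. 169.]]
12.2083
hit False [-0.0381 -0.      0.0653]
0.35323502574644655 59.14031803607941 [ 2.3166 -1.2342  5.2359]
0.35444922911182525 59.340083599090576 14.65 [ 0.3166  0.877   0.5838  1.8013  0.0469 -3.0607]
grip [([261.8, 178.9, 113.7, 270.7], 0.88), ([433.9, 147.4, 53.4, 88.9], 0.7)]
```

View pics/w3.png

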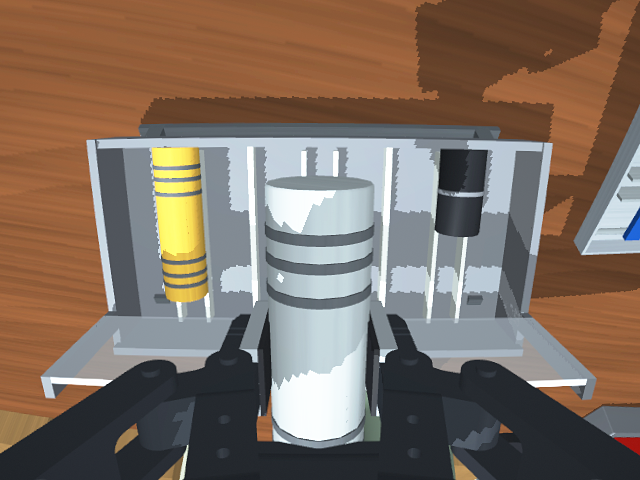

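The grip is held (width 0.354, 59 N) with its low end at about (320,184). The wrist view also shows the gold grip and spacer undisturbed. I'll place the grip next.

```bash
python3 - <<'E'
from h import *
B=np.load("B.npy"); C=np.load("C.npy"); T=np.load("T3.npy"); c=cam("wrist",T)
th=np.linspace(0,2*np.pi,9)
for off in (.045,.05,.055): 
    u=project(c,ap(T,np.c_[np.full(9,off),.016*np.cos(th),-.016+.016*np.sin(th)])); print(off,u.min(0),u.max(0))
p=bot.read_position()+np.array([0,0,.06]); 
bot.move_linear(p,speed=.2)
M=C[:3,:3]@np.diag([1,-1,-1.])
bot.move_pose(ap(C,[.04,0,.12]),quat(M)); f0=bot.read_ft_force()
hit=bot.move_linear(ap(C,[.04,0,.0175]),speed=.07,until_force=6); print("hit",hit,ap(np.linalg.inv(C),bot.read_position()),f0,bot.read_ft_force(),bot.read_joint_positions())
bot.set_gripper(.6); bot.wait(.1)
bot.move_linear(ap(C,[.0,0,.25]),speed=.2); T=tool_T(); np.save("T4.npy",T)
cv2.imwrite("pics/w4.png",bot.camera("wrist")[:,:,::-1]); print(bot.read_clock())
print([([round(v,1) for v in d["bbox"]],round(d["confidence"],2)) for d in bot.search_frame("wrist","grip")[:2]])
E
```

```text
0.045 [268.1483 196.8658] [375.7439 217.7914]
0.05 [267.6434 181.8711] [376.3225 198.8773]
0.055 [267.1446 166.6281] [376.894  179.5413]
hit False [0.0403 0.0003 0.018 ] [-0.1177  0.3976 -1.8239] [ 0.6129 -0.535  -2.0178] [-0.5086  0.6256 -0.3128  0.6315 -0.0001 -2.3516]
20.5
[([293.3, 91.1, 45.5, 140.4], 0.95)]
```

View pics/w4.png

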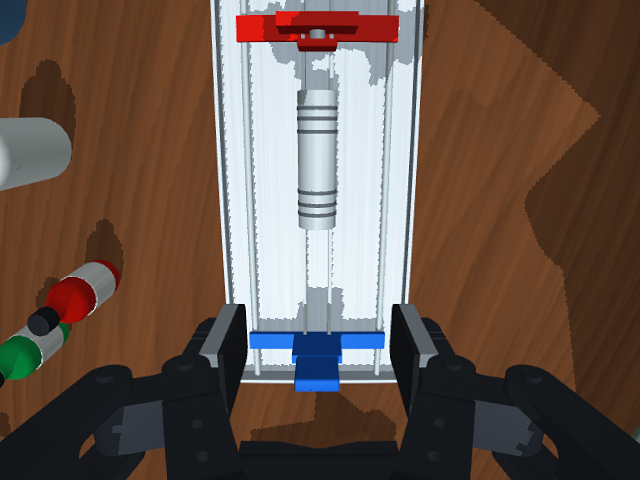

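The wrist view shows the grip lying along the cradle rails at (317,160). The stop pad's edge is at row ~50 and the bar is at row ~340. Next is the spacer.

```bash
python3 - <<'E'
from h import *
B=np.load("B.npy"); C=np.load("C.npy"); iC=np.linalg.inv(C); c=cam("wrist",np.load("T4.npy"))
print("grip ends",ap(iC,on_z(c,(317,91),.05)),ap(iC,on_z(c,(317,230),.05)),"pad",ap(iC,on_z(c,(317,50),.034)), "bar plate", ap(iC,on_z(c,(270,333),.06)))
M=B[:3,:3]@Rs
bot.move_pose(ap(B,slope(.03,.1,.22)),quat(M)); print(bot.read_joint_positions(),bot.read_clock())
bot.move_linear(ap(B,slope(.03,.1,.10)),speed=.2)
hit=bot.move_linear(ap(B,slope(.03,.1,.030-bot.grip_depth)),speed=.12,until_force=12); print("hit",hit,ap(np.linalg.inv(B),bot.read_position()))
bot.set_gripper(0,40); print(bot.read_gripper_width(),bot.read_finger_force())
bot.move_linear(ap(B,slope(.03,.1,.22)),speed=.2); print(bot.read_gripper_width(),bot.read_finger_force(),bot.read_clock())
T=tool_T(); np.save("T5.npy",T); cv2.imwrite("pics/w5.png",bot.camera("wrist")[:,:,::-1])
print([([round(v,1) for v in d["bbox"]],round(d["confidence"],2)) for d in bot.search_frame("wrist","spacer")[:2]])
c=cam("wrist",T); th=np.linspace(0,2*np.pi,17)
u=project(c,ap(T,np.c_[np.full(17,.03),.016*np.cos(th),-.016+.016*np.sin(th)])); print("expect low end",u.min(0),u.max(0))
E
```

```text
grip ends [ 0.0912 -0.0011  0.05  ] [-0.0171 -0.001   0.05  ] pad [ 0.1231 -0.0011  0.034 ] bar plate [-0.1051  0.0392  0.06  ]
[ 0.1811  0.9307  0.7346  1.8978 -0.0209  3.1055] 25.0
hit False [-0.0557  0.1001  0.0555]
0.3559020324947144 39.33763146400452
0.3626830138539674 39.53794062137604 28.1417
[([266.3, 240.6, 104.8, 201.7], 0.88)]
expect low end [269.6879 240.3152] [373.9795 271.9342]
```

View pics/w5.png

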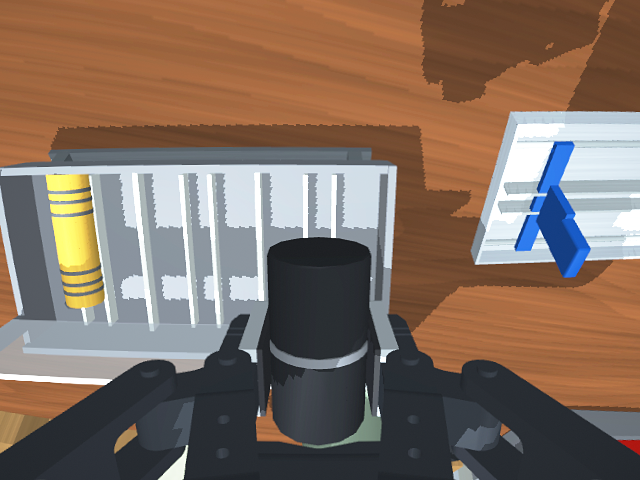

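The spacer is held as predicted: its low end is at row 240, and the gold grip is undisturbed. I'll place it at cassette x = -0.060.

```bash
python3 - <<'E'
from h import *
C=np.load("C.npy"); M=C[:3,:3]@np.diag([1,-1,-1.])
bot.move_linear(bot.read_position()+np.array([0,0,.04]),speed=.2)
bot.move_pose(ap(C,[-.06,0,.16]),quat(M)); print(bot.read_clock()); f0=bot.read_ft_force()
hit=bot.move_linear(ap(C,[-.06,0,.0175]),speed=.08,until_force=6); print("hit",hit,ap(np.linalg.inv(C),bot.read_position()),f0,bot.read_ft_force())
bot.set_gripper(.55); bot.wait(.1)
bot.move_linear(ap(C,[-.06,0,.20]),speed=.2); bot.move_linear(ap(C,[-.04,0,.27]),speed=.2); T=tool_T(); np.save("T6.npy",T)
cv2.imwrite("pics/w6.png",bot.camera("wrist")[:,:,::-1]); print(bot.read_clock())
for t in ("grip","spacer","bar"): print([([round(v,1) for v in d["bbox"]],round(d["confidence"],2)) for d in bot.search_frame("wrist",t)[:2]])
for yy in (1,-1):
    N=C[:3,:3]@np.array([[0,yy,0],[yy,0,0],[0,0,-1.]]); print(yy,np.linalg.det(N),bot.solve_ik(ap(C,[-.132,0,.083-bot.grip_depth]),quat(N)))
E
```

```text
32.975
hit False [-0.0598  0.0003  0.0179] [-0.1304  0.0807 -1.21  ] [0.6686 0.997  0.0809]
36.95
[]
[]
[([247.7, 282.6, 137.3, 52.2], 0.58), ([298.8, 187.2, 36.2, 69.1], 0.26)]
1 0.9999999999999997 [-0.2597  0.435  -0.5142  0.6216  0.      2.6097]
-1 0.9999999999999997 [-0.2597  0.435  -0.5142  0.6216  0.     -0.5318]
```

View pics/w6.png

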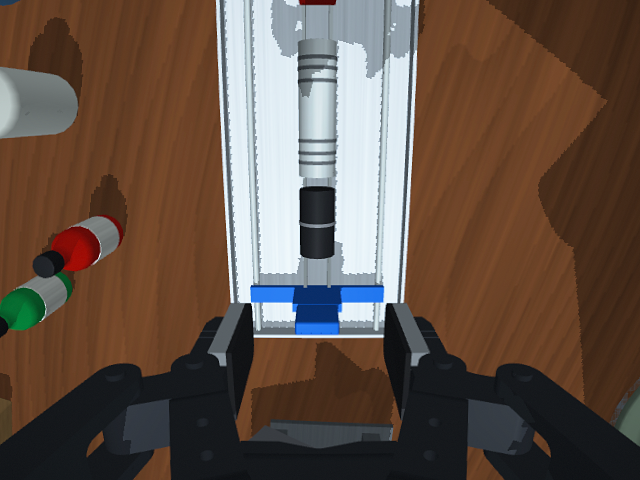

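The spacer (317,222) lies behind the grip (317,108), both straight in the cradle. The blue bar is at row ~293, with its fin top at rows 323–334. Next I'll pinch the fin and push gently while logging force.

```bash
cat > push.py <<'E'
from h import *
C=np.load("C.npy"); iC=np.linalg.inv(C); xc=C[:3,0]
c=cam("wrist",np.load("T6.npy")); print("fin top x",ap(iC,on_z(c,(318,323),.097)),ap(iC,on_z(c,(318,334),.097)),"grip/spacer ends",[ap(iC,on_z(c,(318,v),.05))[0] for v in (40,177,188,258)])
N=C[:3,:3]@np.array([[0,-1,0],[-1,0,0],[0,0,-1.]]); z=.083-bot.grip_depth
bot.set_gripper(.55)
bot.move_pose(ap(C,[-.132,0,.17]),quat(N))
hit=bot.move_linear(ap(C,[-.132,0,z]),speed=.12,until_force=8); print("hit",hit,bot.read_clock())
f0=bot.read_ft_force(); bot.set_gripper(0,40); print("width",bot.read_gripper_width(),"F",(bot.read_ft_force()-f0)@xc)
F=lambda:-(bot.read_ft_force()-f0)@xc
x=-.132; step=None; base=[]
def go(x,v): 
    h=bot.move_linear(ap(C,[x,0,z]),speed=v,until_force=14); return h
h=go(-.098,.05); print("free",F(),h); h=go(-.083,.04); b=F(); print("base",b,h)
x=-.083
while x<-.02 and bot.read_clock()<62:
    f=F(); d=f-b
    if d>6 or h: break
    x+=.003 if d<1 else .0007
    h=go(x,.03 if d<1 else .01)
    print(round(x,4),round(F(),2),end=" | ")
print("\nfinal",x,F(),h,ap(iC,bot.read_position()),bot.read_gripper_width(),bot.read_clock())
E
python3 push.py
```

```text
fin top x [-0.127  -0.0016  0.097 ] [-0.1369 -0.0016  0.097 ] grip/spacer ends [np.float64(0.0911384923080214), np.float64(-0.016521772155623282), np.float64(-0.02575533367492877), np.float64(-0.08744122881274743)]
hit False 39.8667
width 0.13349105259654326 F 0.7686668583472251
free 1.9525488661558192 False
base 2.222445300417519 False
-0.08 3.29 | -0.0793 5.51 | -0.0786 6.31 | -0.0779 6.03 | -0.0772 6.48 | -0.0765 5.46 | -0.0758 7.07 | -0.0751 7.17 | -0.0744 6.38 | -0.0737 5.24 | -0.073 6.17 | -0.0723 6.76 | -0.0716 6.57 | -0.0709 6.17 | -0.0702 6.32 | -0.0695 6.57 | -0.0688 5.79 | -0.0681 6.21 | -0.0674 6.06 | -0.0667 5.28 | -0.066 6.16 | -0.0653 5.52 | -0.0646 6.77 | -0.0639 5.54 | -0.0632 6.49 | -0.0625 6.31 | -0.0618 5.9 | -0.0611 6.54 | -0.0604 6.08 | -0.0597 5.35 | -0.059 6.92 | -0.0583 5.34 | -0.0576 6.52 | -0.0569 6.61 | -0.0562 6.69 | -0.0555 5.92 | -0.0548 6.69 | -0.0541 5.42 | -0.0534 6.29 | -0.0527 5.44 | -0.052 6.61 | -0.0513 6.4 | -0.0506 6.46 | -0.0499 6.08 | -0.0492 6.83 | -0.0485 6.56 | -0.0478 8.21 | -0.0471 8.64 | 
final -0.04709999999999987 8.636005086949194 False [-0.0495  0.0003  0.065 ] 0.1318941689086954 53.625
```

```bash
python3 - <<'E'
from h import *
C=np.load("C.npy"); iC=np.linalg.inv(C); xc=C[:3,0]; z=.083-bot.grip_depth
F=lambda:-bot.read_ft_force()@xc
x=-.0471; p0=ap(iC,bot.read_position())[0]; f0=F()-8.64; print("offset",f0)
while bot.read_clock()<60:
    f=F()-f0; px=ap(iC,bot.read_position())[0]; print(round(x,4),round(px,4),round(f,2),end=" | ")
    if f>13: break
    x+=.0008; bot.move_linear(ap(C,[x,0,z]),speed=.015,until_force=10)
bot.wait(.3); print("\nheld",F()-f0,bot.read_clock())
cv2.imwrite("pics/w7.png",bot.camera("side")[:,:,::-1])
E
```

```text
offset -0.12140276695807728
-0.0471 -0.0495 8.64 | -0.0463 -0.0489 8.94 | -0.0455 -0.0483 9.29 | -0.0447 -0.0478 9.69 | -0.0439 -0.0472 11.74 | -0.0431 -0.0466 12.55 | -0.0423 -0.0461 12.24 | -0.0415 -0.0455 12.13 | -0.0407 -0.045 13.11 | 
held 13.902216545067667 55.925
```

```bash
python3 - <<'E'
from h import *
C=np.load("C.npy"); iC=np.linalg.inv(C)
bot.set_gripper(.45); bot.move_linear(ap(C,[-.0445,0,.083-bot.grip_depth]),speed=.05)
bot.move_linear(ap(C,[-.0445,0,.16]),speed=.15); N=C[:3,:3]@np.diag([1,-1,-1.])
bot.move_pose(ap(C,[-.03,0,.27]),quat(N))
T=tool_T(); np.save("T8.npy",T); cv2.imwrite("pics/w8.png",bot.camera("wrist")[:,:,::-1]); print(bot.read_clock())
E
```

```text
58.8583
```

View pics/w8.png

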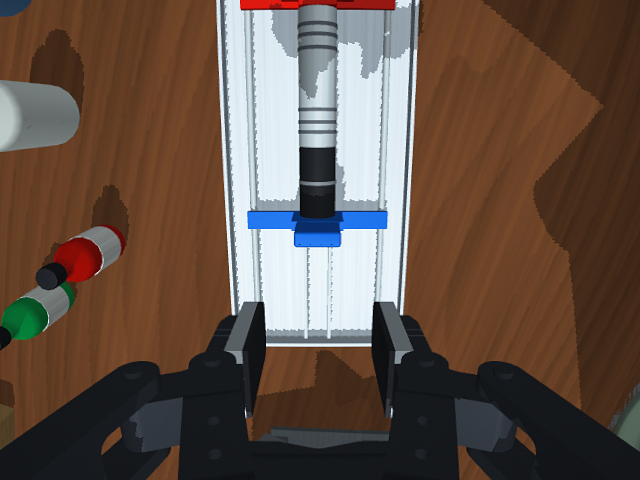

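The stack is closed up: stop (row 5), grip, spacer (rows 148–216) and bar (row 215) all touch with no visible gaps, and the gripper is clear. I'm handing the job in.

```bash
python3 -c "
from cell import bot
print(bot.close_job(), bot.read_clock())"
```

```text
the job is handed in; nothing more can be done
the job is handed in; nothing more can be done
```

I handed the job in at about 59 s: the steel grip and spacer lie end to end in the cradle, with the bar released and left against them. I estimate the bar pressed the stack at about 7 N before release. The final picture shows no gaps, but no verdict came back.

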